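# Check the gauge, measure a batch of printed fan rotors, rack them

### The job

First check the gauge: stand the steel setting master in one of its nests so that it holds the probe pin down, press the green record button, and put the master back upright in its wooden tray. Then load every printed rotor from the green sheet into a gauge nest of its own, hub up and sitting flat so that it holds the probe pin down, and with all of them seated press record again. Last, take the rotors off the gauge and slide each one all the way down onto a post of its own on the sloping rack, hub outwards, leaving the bottle and the glue stick where they stand.

Things in the scene. Friction and masses are not known exactly. Their poses are not given: they have to be found in the camera images.
- rotor_grey: Grey printed fan rotor, 120 g, may be absent: round back plate 90 mm across, 6 thick; nine blades up to 26 mm above the underside; plain round hub 34 mm in diameter, its top 64 mm above the underside, held above the blades; through bore 18 mm. Origin: centre of the underside; z along the bore to the hub's end. Starts hub up on the green sheet (3 mm thick), which swaps sides with the rack.
- rotor_orange: Orange printed fan rotor, 120 g, may be absent: round back plate 90 mm across, 6 thick; nine blades up to 26 mm above the underside; plain round hub 34 mm in diameter, its top 64 mm above the underside, held above the blades; through bore 18 mm. Origin: centre of the underside; z along the bore to the hub's end. Starts hub up on the green sheet (3 mm thick), which swaps sides with the rack.
- rotor_blue: Blue printed fan rotor, 120 g, may be absent: round back plate 90 mm across, 6 thick; nine blades up to 26 mm above the underside; plain round hub 34 mm in diameter, its top 64 mm above the underside, held above the blades; through bore 18 mm. Origin: centre of the underside; z along the bore to the hub's end. Starts hub up on the green sheet (3 mm thick), which swaps sides with the rack.
- master: Setting master, 0.5 kg: steel disc 90 mm across, 10 mm thick, with an upright black round handle 30 mm in diameter, red band, its top 62 mm above the underside. Origin: centre of the underside; z up the handle. Starts upright in its wooden tray.
- master_seat (a point): Centre of the floor, 7 mm above the table, of the master's square wooden tray (126 mm outside, 112 inside, rim 22 mm above the table). It may swap places with the orange console.
- nest1 (a point): Centre of the seat of gauge nest 1: top of a steel disc 76 mm across, 30 mm above the table. Three brass locating pins 8 mm in diameter, 52 mm from the centre, stand 10 mm above the seat, tapered at the top: 3 mm play all round a 90 mm plate. z up; nests in a row, 108 mm apart; behind them a black display bar, top 46 mm above the table.
- pin1 (a joint): Spring probe pin of nest 1: copper tip 24 mm from the seat's centre, towards the robot, 5 mm above the seat when free. Value: 0 m free, about 0.005 under a part that sits flat. Takes 0.3 N; a part's own weight does it.
- nest2 (a point): Centre of the seat of gauge nest 2: top of a steel disc 76 mm across, 30 mm above the table. Three brass locating pins 8 mm in diameter, 52 mm from the centre, stand 10 mm above the seat, tapered at the top: 3 mm play all round a 90 mm plate. z up; nests in a row, 108 mm apart; behind them a black display bar, top 46 mm above the table.
- pin2 (a joint): Spring probe pin of nest 2: copper tip 24 mm from the seat's centre, towards the robot, 5 mm above the seat when free. Value: 0 m free, about 0.005 under a part that sits flat. Takes 0.3 N; a part's own weight does it.
- nest3 (a point): Centre of the seat of gauge nest 3: top of a steel disc 76 mm across, 30 mm above the table. Three brass locating pins 8 mm in diameter, 52 mm from the centre, stand 10 mm above the seat, tapered at the top: 3 mm play all round a 90 mm plate. z up; nests in a row, 108 mm apart; behind them a black display bar, top 46 mm above the table.
- pin3 (a joint): Spring probe pin of nest 3: copper tip 24 mm from the seat's centre, towards the robot, 5 mm above the seat when free. Value: 0 m free, about 0.005 under a part that sits flat. Takes 0.3 N; a part's own weight does it.
- post1 (a point): Foot of the back left steel post (as the robot sees it) on the white deck (210 x 230 mm) of the rack, which leans 0.35 rad towards the robot. z along the post, square to the deck; x up the slope; y left. Post 12 mm in diameter, 75 mm long, last 7 mm tapered; posts 110 mm apart in a square; upper tips 140 mm above the table.
- post2 (a point): Foot of the back right steel post (as the robot sees it) on the white deck (210 x 230 mm) of the rack, which leans 0.35 rad towards the robot. z along the post, square to the deck; x up the slope; y left. Post 12 mm in diameter, 75 mm long, last 7 mm tapered; posts 110 mm apart in a square; upper tips 140 mm above the table.
- post3 (a point): Foot of the front left steel post (as the robot sees it) on the white deck (210 x 230 mm) of the rack, which leans 0.35 rad towards the robot. z along the post, square to the deck; x up the slope; y left. Post 12 mm in diameter, 75 mm long, last 7 mm tapered; posts 110 mm apart in a square; upper tips 140 mm above the table.
- post4 (a point): Foot of the front right steel post (as the robot sees it) on the white deck (210 x 230 mm) of the rack, which leans 0.35 rad towards the robot. z along the post, square to the deck; x up the slope; y left. Post 12 mm in diameter, 75 mm long, last 7 mm tapered; posts 110 mm apart in a square; upper tips 140 mm above the table.
- record_top (a point): Centre of the top of the green round record button, 28 mm in diameter, about 66 mm above the table, on the orange readout console (110 x 136 x 44 mm high).
- record (a joint): Travel of the record button: 0 m free, 0.006 fully down (5 N); it springs back.
- glue_stick: Bystander: yellow glue stick with a red cap, 28 mm across, 95 mm tall, standing near one end of the gauge; to be left where it is. Origin: centre of its underside.
- cleaner_bottle: Bystander: pale cleaner bottle with a blue cap, 60 mm across, 170 mm tall, standing near one end of the gauge; to be left where it is. Origin: centre of its underside.
Mind the look-alikes: they are no part of the job. Leave any pink look-alike of the rotor_orange alone.

How it is judged:
By the outcome, as a careful person would: the job done as asked, in the order asked, and still so for the second after the job is handed in, with the robot touching nothing.
Of rotor_grey, rotor_orange, rotor_blue only 2 to 3 are there at a start; the rules pass over those that are not, and their reading is None.
At some moment in a run one of rotor_grey, rotor_orange, rotor_blue, master may be knocked a few centimetres aside while the robot is not near it.
It also fails if it takes over 210 s, if anything falls off the work surface, if the arm or the gripper's body presses on something with over 40 N, if the wrist force passes 120 N, or if a joint passes its speed limit or range.

### The arm

A 6-joint arm with a two-finger parallel gripper is mounted at the origin on the work surface. World frame = base frame: x ahead of the robot, y to its left, z up, the work surface at z = 0. Lengths are in m, angles in degrees, forces in N, time in s.
With the tool pointing down it reaches from about 0.3 to 0.75 m from the base axis. Payload 8.5 kg.
Tool frame: the origin (TCP) lies at the very end of the fingers, on their centre line; the grasp point (between the pads) lies 19 mm behind it; z points along the fingers, y is the line along which they close (so a half turn about z gives the same grasp; the last joint's range is limited). The gripper opens to 85 mm and grips with 20 to 120 N. Pads are 22 mm wide; open, the fingers measure 114 mm over their backs; the gripper's body (76 mm by 85 mm) begins 54 mm behind the grasp point. The pads swing forward as they close: fully open they stand 13 mm farther back than shut.
Start: joints at [61.805, 21.807, 74.336, -0, 83.858, -12.336], TCP at [0.15, 0.529, 0.231] pointing down, gripper open.
Joint ranges: [-178.18, 178.18], [-50.72, 133.34], [12.68, 142.11], [-81.47, 261.47], [9.98, 163.14], [-165.26, 165.26]. Speed limits (degrees/s): [136.94, 136.94, 180, 180, 180, 180].

### API

Orientations are given as a 3x3 rotation matrix whose columns are the frame's x, y, z axes.
In Python, from rig import env, optics, spotter gives the robot as it stands.
- The arm moves only by the shell command python3 -m crank 'ROWS' [FORCE]. ROWS is JSON, one flat list of numbers, 5 for each row, row after row: the finger opening in cm, from 0 to 8.54, then the shift along the tool's x, y, z in cm, then the turn about the tool's z in rad. A call has exactly 8 rows; each row shifts and turns the commanded pose from where the row before left it, along the tool's axes as they then stand; what a row does not reach is not made up. A row lasts 1/12 s, in which the tool goes at most 41.7 mm and 7.16 degrees, less where a joint would pass 70% of its speed; a pose out of reach is approached as far as the arm can. A call is refused whole if a number of a shift passes 4.17 or a number of a turn 0.125, either way. A call with a gripper value outside its range is refused whole. The fingers move at their own pace and stop on an object; FORCE is the grip in N (left out, the last holds). Time passes only in rows, so rows that do not move let the fingers close, or fill a call up. It gives the time, the measured TCP pose, the force, the opening and the grip force at its end, in the units of the state.
- env.observe(): the state, without advancing time (a new reading comes with each control period).
- optics.get_image(name): name is "side" or "top"; returns a dict with "color" (420x560x3 uint8, red, green, blue), "intrinsics" (3x3 intrinsics, pixels), "pose" (4x4, takes a point from camera to world coordinates). Camera axes: x right, y up, looking along -z (the intrinsics and any distortion apply to the point x, -y, -z); pixel columns grow to the right and rows downward; lengths in m; the calibration is good to about 2 mm. A picture is of the moment at which its call begins. There is no depth.
- env.close_job(): hands the job in; it is judged then, once.
Trained networks look in a picture, given as the dict that the camera call returned (one of the last four; its "shot" number tells which), for a name from the list of things; names that differ only in an ending like _2 or _b are one class to them, and where a whole thing is asked for, a point or a joint stands for the part that bears it (a point fixed in the world has none). Each returns a list of dicts, best first, with "score" (0 to 1); they miss things now and then, are a little off and sometimes report something else, mostly with a low value. They report only what shows in the picture. A call takes as long as a camera call. They do not tell look-alikes from the thing itself.
- spotter.look_for(picture, query): "at" ([column, row] as shares, 0 to 1, of the picture: columns of its width, rows of its height, amid what is visible of it).
The state is a dict: "time_s": time; "q": joint angles; "qvel": joint speeds; "joint_efforts": joint torques, N m; "position": TCP position; "tool_rot": TCP orientation; "ft_force": force on the tool from outside, world axes, zero at the start; "wrist_torque": the same for the moment, N m; "grip_width": finger opening in m; "gripper_force": force on a finger pad.
Only numpy, scipy, OpenCV 4.12 (cv2) and the standard library are available. Lean on these libraries where they do the work, as an engineer would, in place of code of your own. Each camera call takes 0.05 s, during which the arm holds its last target. There are 200 camera calls.

## Working session

There is one attempt and no reset: what is moved stays moved. The work goes in short steps, Python scripts to look and compute and a shell command to move; the robot and the scene stay as the last step left them, time stands still between calls to the robot, and variables do not carry over. Pictures are saved under pics/ and viewed, at most 14 in all, crops included, and the job is handed in when it is done.

```bash
ls; mkdir -p pics
cat > h.py <<'E'
import numpy as np, cv2
from rig import env, optics, spotter
def shot(n,save=None):
    p=optics.get_image(n)
    if save: cv2.imwrite('pics/'+save,cv2.cvtColor(p['color'],cv2.COLOR_RGB2BGR))
    return p
def ray(p,u,v):
    K=np.array(p['intrinsics']);T=np.array(p['pose'])
    a=np.linalg.inv(K)@[u,v,1]; d=T[:3,:3]@[a[0],-a[1],-a[2]] if False else T[:3,:3]@np.array([a[0],-a[1],-a[2]])
    return T[:3,3],d
def at_z(p,u,v,z):
    o,d=ray(p,u,v); return o+d*(z-o[2])/d[2]
def proj(p,X):
    T=np.array(p['pose']);c=T[:3,:3].T@(np.array(X)-T[:3,3]);w=np.array(p['intrinsics'])@[c[0],-c[1],-c[2]]
    return w[:2]/w[2]
def tri(p1,u1,p2,u2):
    o1,d1=ray(p1,*u1);o2,d2=ray(p2,*u2);d1=d1/np.linalg.norm(d1);d2=d2/np.linalg.norm(d2)
    A=np.stack([d1,-d2],1);s=np.linalg.lstsq(A,o2-o1,rcond=None)[0]
    a=o1+d1*s[0];b=o2+d2*s[1];return (a+b)/2,np.linalg.norm(a-b)
def px(d): return d['at'][0]*560,d['at'][1]*420
E
python3 - <<'E'
from h import *
np.set_printoptions(precision=3,suppress=True)
s=env.observe();print(s['position'],s['tool_rot'],s['ft_force'],s['grip_width'])
P=shot('top','top0.png');Q=shot('side','side0.png')
for p in(P,Q):
    print([k for k in p if k!='color'],p['intrinsics'],p['pose'])
for n in['rotor_grey','rotor_orange','rotor_blue','master','master_seat','nest1','nest2','nest3','post1','post2','post3','post4','record_top','glue_stick','cleaner_bottle']:
    print(n,[[(round(d['score'],2),np.round(px(d)).tolist()) for d in spotter.look_for(p,n)[:3]] for p in(P,Q)])
print(env.observe()['time_s'])
E
```

```text
pics
[0.15  0.529 0.231] [[-0.962  0.273 -0.001]
 [ 0.273  0.962 -0.001]
 [ 0.    -0.001 -1.   ]] [ 1.365  0.391 -0.472] 0.08544806558649556
['intrinsics', 'pose', 'shot'] [[442.314   0.    285.079]
 [  0.    442.314 207.363]
 [  0.      0.      1.   ]] [[ 0.006  0.983 -0.184  0.338]
 [-1.     0.001 -0.024 -0.092]
 [-0.023  0.184  0.983  1.229]
 [ 0.     0.     0.     1.   ]]
['intrinsics', 'pose', 'shot'] [[489.704   0.    277.402]
 [  0.    489.704 209.824]
 [  0.      0.      1.   ]] [[-0.981  0.151 -0.121  0.361]
 [-0.193 -0.714  0.673  0.828]
 [ 0.015  0.684  0.729  1.052]
 [ 0.     0.     0.     1.   ]]
rotor_grey [[(0.9, [379.0, 262.0])], [(0.62, [323.0, 171.0]), (0.15, [270.0, 349.0])]]
rotor_orange [[(0.83, [398.0, 225.0]), (0.7, [461.0, 258.0])], [(0.81, [330.0, 129.0]), (0.75, [297.0, 156.0]), (0.46, [227.0, 253.0])]]
rotor_blue [[], []]
master [[(0.82, [236.0, 246.0]), (0.18, [397.0, 229.0])], [(0.63, [290.0, 273.0])]]
master_seat [[(0.72, [147.0, 245.0]), (0.66, [369.0, 164.0]), (0.6, [222.0, 233.0])], [(0.75, [279.0, 283.0]), (0.29, [270.0, 353.0])]]
nest1 [[(0.74, [250.0, 185.0]), (0.46, [378.0, 262.0])], [(0.82, [227.0, 251.0])]]
nest2 [[(0.74, [250.0, 185.0]), (0.46, [378.0, 262.0])], [(0.82, [227.0, 251.0])]]
nest3 [[(0.74, [250.0, 185.0]), (0.46, [378.0, 262.0])], [(0.82, [227.0, 251.0])]]
post1 [[(0.8, [146.0, 246.0])], [(0.87, [269.0, 351.0]), (0.44, [240.0, 156.0])]]
post2 [[(0.8, [146.0, 246.0])], [(0.87, [269.0, 351.0]), (0.44, [240.0, 156.0])]]
post3 [[(0.8, [146.0, 246.0])], [(0.87, [269.0, 351.0]), (0.44, [240.0, 156.0])]]
post4 [[(0.8, [146.0, 246.0])], [(0.87, [269.0, 351.0]), (0.44, [240.0, 156.0])]]
record_top [[], [(0.65, [309.0, 217.0]), (0.57, [271.0, 351.0])]]
glue_stick [[(0.57, [162.0, 159.0])], [(0.76, [176.0, 312.0])]]
cleaner_bottle [[(0.82, [369.0, 167.0]), (0.52, [251.0, 186.0])], [(0.84, [242.0, 153.0])]]
1.6
```

View pics/top0.png

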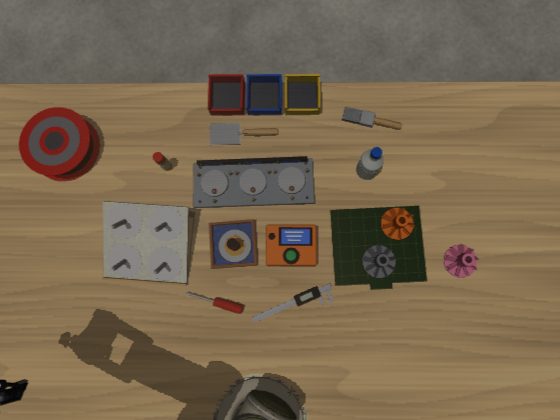

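View pics/side0.png

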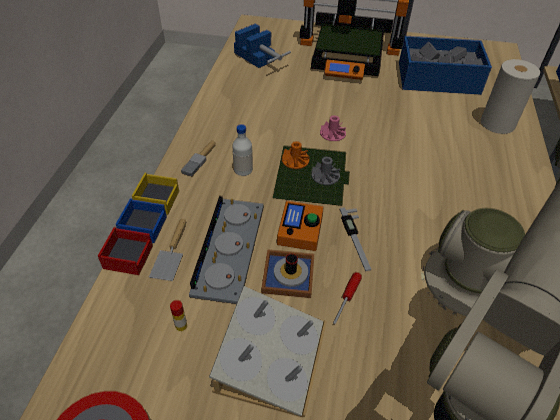

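The top view shows the rack at left (104–188, 203–282), gauge nests at about (214,183), (252,181) and (291,179), and the master in its tray at (234,244). The console button is at (291,256). The orange rotor is at (398,223), the grey one at (379,261), and the pink look-alike is off the sheet at (461,260). Next I'll enlarge the views to get exact pixels.

Run:
```python
import cv2
t=cv2.imread('pics/top0.png');s=cv2.imread('pics/side0.png')
c=cv2.resize(t[148:298,100:300],None,fx=4,fy=4,interpolation=cv2.INTER_CUBIC);cv2.imwrite('pics/c1.png',c)
c=cv2.resize(s[130:420,180:360],None,fx=2,fy=2,interpolation=cv2.INTER_CUBIC)
c2=cv2.resize(t[200:300,340:440],(400,400),interpolation=cv2.INTER_CUBIC)
cv2.imwrite('pics/c2.png',cv2.hconcat([c,cv2.copyMakeBorder(c2,0,180,0,0,cv2.BORDER_CONSTANT)]))
```

```text
(no output)
```

View pics/c1.png

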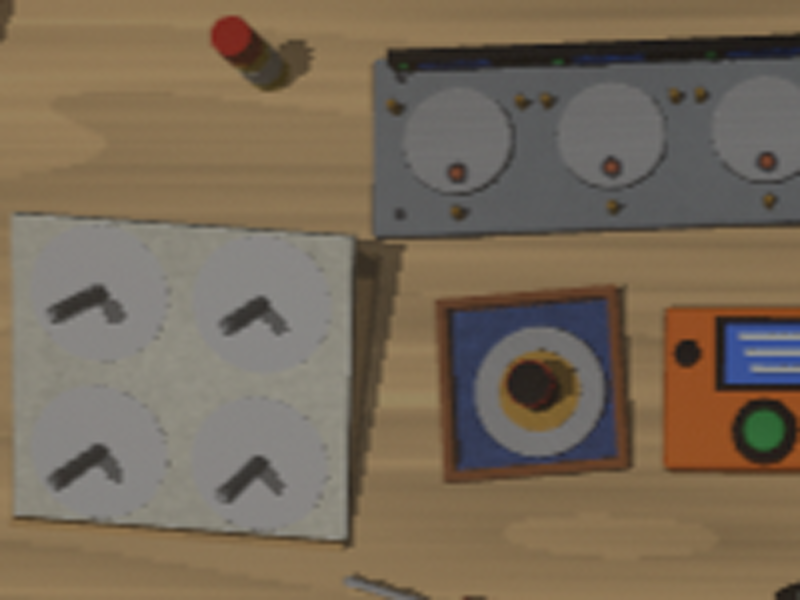

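View pics/c2.png

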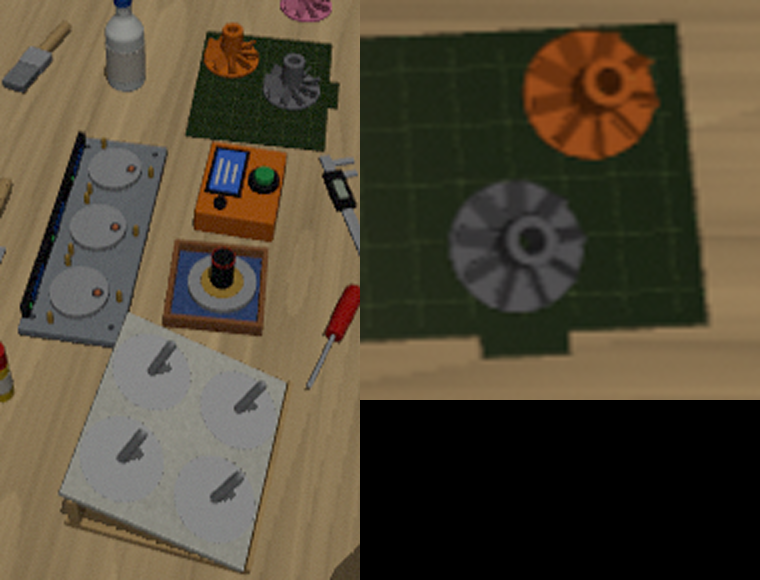

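```bash
cat >> h.py <<'E'
np.set_printoptions(precision=4,suppress=True)
E
cat > m.py <<'E'
from h import *
P=shot('top');Q=shot('side')
T=lambda c:(100+(c[0]+.5)/4-.5,148+(c[1]+.5)/4-.5)
T2=lambda c:(340+(c[0]-359.5)/4-.5,200+(c[1]+.5)/4-.5)
S=lambda c:(180+(c[0]+.5)/2-.5,130+(c[1]+.5)/2-.5)
a=.35
L={'n1':(T((458,140)),(79,292),.03),'n2':(T((611,135)),(98,227),.03),'n3':(T((765,130)),(115,168),.03),
'rec':(T((764,431)),(264,176),.066),'mtop':(T((528,383)),(223,253),.069),'mdisc':(T((540,391)),(221,284),.017),
'or':(T2((608,83)),(233,29),.067),'orpl':(T2((590,95)),(231,56),.009),'gr':(T2((531,239)),(293,60),.067),'grpl':(T2((516,245)),(291,87),.009),
'p1f':(T((100,292)),(121,460),.0697),'p2f':(T((261,302)),(153,369),.0697),'p3f':(T((98,453)),(217,497),.032),'p4f':(T((261,463)),(240,409),.032),
'p1t':(T((52,313)),(140,434),.14),'p2t':(T((227,325)),(171,346),.14),'p3t':(T((57,482)),(239,474),.14-.1026/2.72),'p4t':(T((226,492)),(262,386),.1023)}
for k,(t,s,z) in L.items():
    X,e=tri(P,t,Q,S(s)); print(k,'top',at_z(P,*t,z)[:2],'side',at_z(Q,*S(s),z)[:2],'tri',X,round(e,4))
E
python3 m.py
```

```text
n1 top [0.6327 0.1364] side [0.631 0.14 ] tri [0.6329 0.1371 0.0259] 0.0016
n2 top [0.6363 0.0292] side [0.635  0.0324] tri [0.6365 0.0296 0.0264] 0.0012
n3 top [ 0.6399 -0.0783] side [ 0.6393 -0.0767] tri [ 0.6401 -0.0783  0.0283] 0.0005
rec top [ 0.4278 -0.0787] side [ 0.4277 -0.0723] tri [ 0.4283 -0.0786  0.0591] 0.0001
mtop top [0.4585 0.0769] side [0.4592 0.0714] tri [0.4582 0.076  0.0749] 0.0007
mdisc top [0.4584 0.076 ] side [0.4581 0.0817] tri [0.4589 0.0769 0.0104] 0.0004
or top [ 0.521  -0.3716] side [ 0.5213 -0.3718] tri [ 0.5211 -0.3716  0.0671] 0.0003
orpl top [ 0.5217 -0.3728] side [ 0.5224 -0.374 ] tri [ 0.5219 -0.3726  0.0102] 0.0007
gr top [ 0.4182 -0.3174] side [ 0.4192 -0.3179] tri [ 0.4187 -0.3174  0.0674] 0.0009
grpl top [ 0.4181 -0.3184] side [ 0.4175 -0.3206] tri [ 0.4177 -0.3179  0.0115] 0.0006
p1f top [0.5185 0.3655] side [0.5173 0.3681] tri [0.5184 0.3666 0.0667] 0.0012
p2f top [0.512  0.2568] side [0.5085 0.253 ] tri [0.5096 0.2554 0.074 ] 0.0034
p3f top [0.4138 0.3737] side [0.4115 0.371 ] tri [0.4125 0.3724 0.0352] 0.0023
p4f top [0.4076 0.2619] side [0.4042 0.2621] tri [0.4059 0.262  0.0319] 0.0033
p1t top [0.4942 0.3672] side [0.4942 0.37  ] tri [0.4946 0.3685 0.1369] 0.0
p2t top [0.4868 0.2562] side [0.4852 0.2625] tri [0.4869 0.2583 0.1333] 0.0016
p3t top [0.3909 0.3713] side [0.3903 0.374 ] tri [0.3907 0.3726 0.0993] 0.0006
p4t top [0.3851 0.2625] side [0.3822 0.2688] tri [0.3838 0.2647 0.0954] 0.003
```

The top and side measurements agree to a few mm and match the given heights. Only grey and orange are present. I'll turn the tool square to the world and head for the master.

```bash
python3 -m crank '[5.5,0,0,0,-0.092, 5.5,0,0,0,-0.092, 5.5,0,0,0,-0.092, 5.5,-2.06,-3.02,0,0, 5.5,-2.06,-3.02,0,0, 5.5,-2.06,-3.02,0,0, 5.5,-2.06,-3.02,0,0, 5.5,-2.06,-3.02,0,0]' 60
python3 -m crank '[5.5,-2.06,-3.02,0,0, 5.5,-2.06,-3.02,0,0, 5.5,-2.06,-3.02,0,0, 5.5,-2.06,-3.02,0,0, 5.5,-2.06,-3.02,0,0, 5.5,-2.06,-3.02,0,0, 5.5,-2.06,-3.02,0,0, 5.5,-2.06,-3.02,0,0]'
python3 -m crank '[5.5,-2.06,-3.02,0,0, 5.5,-2.06,-3.02,0,0, 5.5,0,0,0,0, 5.5,0,0,0,0, 5.5,0,0,0,0, 5.5,0,0,0,0, 5.5,0,0,0,0, 5.5,0,0,0,0]'
python3 - <<'E'
from h import *
print(env.observe()['tool_rot'])
E
```

```text
time_s: 2.37
position: [0.2537, 0.3765, 0.2314]
tool_rot: [[-1.0, 0.0, 0.0], [0.0, 1.0, 0.0], [-0.0, 0.0, -1.0]]
ft_force: [1.3, 0.3, 0.5]
grip_width: 0.0551
gripper_force: 0.0
time_s: 3.03
position: [0.4185, 0.1345, 0.2315]
tool_rot: [[-1.0, 0.001, 0.0], [0.001, 1.0, 0.0], [-0.0, 0.0, -1.0]]
ft_force: [1.0, 0.3, -0.4]
grip_width: 0.0548
gripper_force: 0.0
time_s: 3.7
position: [0.4585, 0.0766, 0.2315]
tool_rot: [[-1.0, -0.001, 0.0], [-0.001, 1.0, -0.0], [-0.0, -0.0, -1.0]]
ft_force: [0.9, -0.1, 0.2]
grip_width: 0.0552
gripper_force: 0.0
[[-1.     -0.0007  0.0003]
 [-0.0007  1.     -0.    ]
 [-0.0003 -0.     -1.    ]]
```

```bash
python3 - <<'E'
from h import *
Q=shot('side','s1.png');print([(d['score'],px(d)) for d in spotter.look_for(Q,'master')])
E
python3 -m crank '[5.5,0,0,2.8,0, 5.5,0,0,2.8,0, 5.5,0,0,2.8,0, 5.5,0,0,2.5,0, 5.5,0,0,2.5,0, 5.5,0,0,0,0, 5.5,0,0,0,0, 5.5,0,0,0,0]'
python3 - <<'E'
from h import *
shot('side','s2.png')
import cv2
cv2.imwrite('pics/s2c.png',cv2.resize(cv2.imread('pics/s2.png')[150:350,180:400],None,fx=3,fy=3,interpolation=cv2.INTER_CUBIC))
E
```

```text
[(0.86, (290.976, 269.598)), (0.36, (271.488, 350.7))]
time_s: 4.47
position: [0.4597, 0.0759, 0.0986]
tool_rot: [[-1.0, 0.0, 0.002], [0.0, 1.0, -0.0], [-0.002, -0.0, -1.0]]
ft_force: [0.3, -0.1, 0.7]
grip_width: 0.055
gripper_force: 0.0
```

View pics/s2c.png

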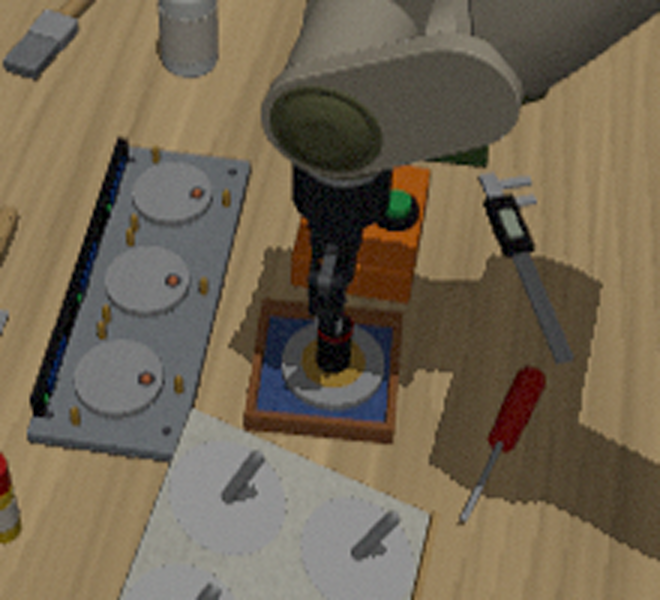

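The open fingers straddle the handle and the master hasn't moved. Now lower, grip and lift.

```bash
python3 -m crank '[5.5,0,0,2,0, 5.5,0,0,2,0, 5.5,0,0,1.9,0, 5.5,0,0,0,0, 2,0,0,0,0, 2,0,0,0,0, 2,0,0,0,0, 2,0,0,0,0]' 80
python3 -m crank '[2,0,0,0,0, 2,0,0,0,0, 2,0,0,-1.5,0, 2,0,0,-2.5,0, 2,0,0,-2.5,0, 2,0,0,-2.5,0, 2,0,0,-1,0, 2,0,0,0,0]'
```

```text
time_s: 5.18
position: [0.4599, 0.0757, 0.0402]
tool_rot: [[-1.0, 0.001, 0.003], [0.001, 1.0, -0.0], [-0.003, -0.0, -1.0]]
ft_force: [-0.4, 0.1, 5.4]
grip_width: 0.0276
gripper_force: 78.4
time_s: 5.85
position: [0.46, 0.0758, 0.1416]
tool_rot: [[-1.0, 0.001, 0.006], [0.001, 1.0, -0.001], [-0.006, -0.001, -1.0]]
ft_force: [0.3, 0.3, -3.9]
grip_width: 0.0281
gripper_force: 79.3
```

```bash
python3 -m crank '[2,-2.5,-0.66,0,0, 2,-3.06,-0.8,0,0, 2,-3.06,-0.8,0,0, 2,-3.06,-0.8,0,0, 2,-3.06,-0.8,0,0, 2,-3.04,-0.8,0,0, 2,0,0,0,0, 2,0,0,0,0]'
python3 -m crank '[2,0,0,0,0, 2,0,0,1.5,0, 2,0,0,1.5,0, 2,0,0,1.5,0, 2,0,0,0,0, 2,0,0,0,0, 2,0,0,0,0, 2,0,0,0,0]'
python3 - <<'E'
from h import *
a=shot('side','s3.png')['color'];b=shot('top')['color']
A=cv2.resize(a[170:320,190:290],(400,600),interpolation=cv2.INTER_CUBIC);B=cv2.resize(b[140:240,190:290],(400,400),interpolation=cv2.INTER_CUBIC)
cv2.imwrite('pics/s3c.png',cv2.cvtColor(np.hstack([A,np.vstack([B,B[:200]*0])]),cv2.COLOR_RGB2BGR))
E
```

```text
time_s: 6.52
position: [0.637, 0.0286, 0.1366]
tool_rot: [[-1.0, 0.001, -0.002], [0.001, 1.0, 0.0], [0.002, 0.0, -1.0]]
ft_force: [-0.7, 0.6, -4.2]
grip_width: 0.0278
gripper_force: 79.4
time_s: 7.18
position: [0.637, 0.0291, 0.0947]
tool_rot: [[-1.0, 0.001, 0.002], [0.001, 1.0, -0.0], [-0.002, -0.0, -1.0]]
ft_force: [0.6, 0.7, -3.7]
grip_width: 0.0276
gripper_force: 79.4
```

View pics/s3c.png

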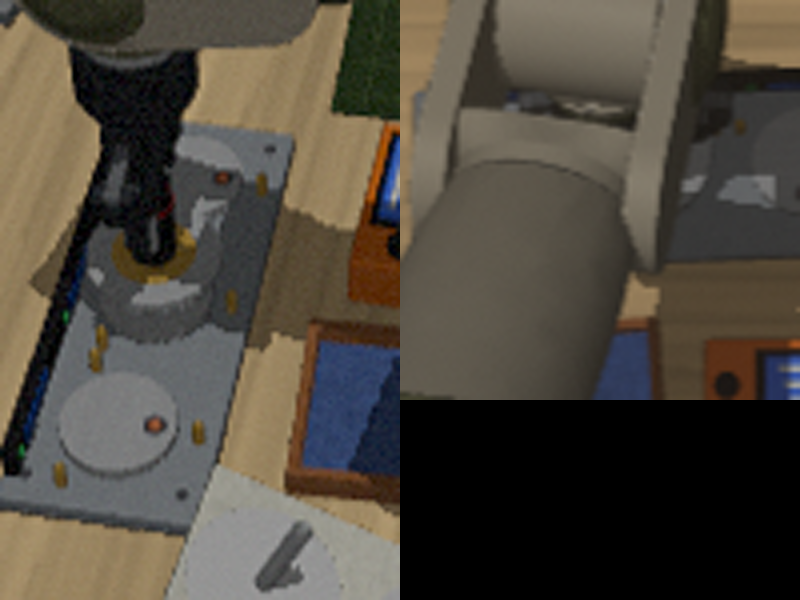

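The master hangs level over nest 2 and clear of the pins. I'll lower it gently.

```bash
python3 -m crank '[2,0,0,0.8,0, 2,0,0,0.8,0, 2,0,0,0.7,0, 2,0,0,0.5,0, 2,0,0,0.3,0, 2,0,0,0,0, 2,0,0,0,0, 2,0,0,0,0]'
```

```text
time_s: 7.95
position: [0.6361, 0.0291, 0.0633]
tool_rot: [[-1.0, 0.001, -0.001], [0.001, 1.0, -0.0], [0.001, -0.0, -1.0]]
ft_force: [-8.0, 0.1, 7.7]
grip_width: 0.0282
gripper_force: 81.1
```

```bash
python3 -m crank '[5,0,0,0,0, 5,0,0,0,0, 5,0,0,0,0, 5,0,0,0,0, 5,0,0,-2,0, 5,0,0,-3,0, 5,0,0,-3,0, 5,0,0,-3,0]'
python3 -m crank '[3,3,-0.9,0,0, 0,3.5,-1.5,0,0, 0,3.5,-1.5,0,0, 0,3.5,-1.5,0,0, 0,3.5,-1.5,0,0, 0,3.5,-1.5,0,0, 0,0,0,0,0, 0,0,0,0,0]'
python3 - <<'E'
from h import *
P=shot('top');Q=shot('side')
a,b=Q['color'],P['color']
A=cv2.resize(a[170:320,190:290],(400,600),interpolation=cv2.INTER_CUBIC);B=cv2.resize(b[140:240,190:290],(400,400),interpolation=cv2.INTER_CUBIC)
cv2.imwrite('pics/s4c.png',cv2.cvtColor(np.hstack([A,np.vstack([B,B[:200]*0])]),cv2.COLOR_RGB2BGR))
for n in('rotor_grey','rotor_orange','master'):print(n,[[(round(d['score'],2),np.round(px(d))) for d in spotter.look_for(p,n)[:3]] for p in(P,Q)])
E
```

```text
time_s: 8.62
position: [0.6366, 0.0291, 0.1735]
tool_rot: [[-1.0, 0.001, -0.0], [0.001, 1.0, 0.0], [0.0, 0.0, -1.0]]
ft_force: [0.7, 0.1, 0.5]
grip_width: 0.0501
gripper_force: 0.0
time_s: 9.28
position: [0.4309, -0.0553, 0.1728]
tool_rot: [[-1.0, 0.003, 0.001], [0.003, 1.0, -0.0], [-0.001, -0.0, -1.0]]
ft_force: [1.3, 0.2, 0.2]
grip_width: -0.0003
gripper_force: 0.0
rotor_grey [[(0.98, array([378., 260.])), (0.19, array([142., 241.]))], [(0.6, array([328., 176.]))]]
rotor_orange [[(0.79, array([461., 259.]))], [(0.67, array([230., 243.])), (0.63, array([296., 158.])), (0.56, array([271., 350.]))]]
master [[(0.69, array([251., 181.]))], [(0.73, array([271., 351.])), (0.72, array([229., 240.]))]]
```

View pics/s4c.png

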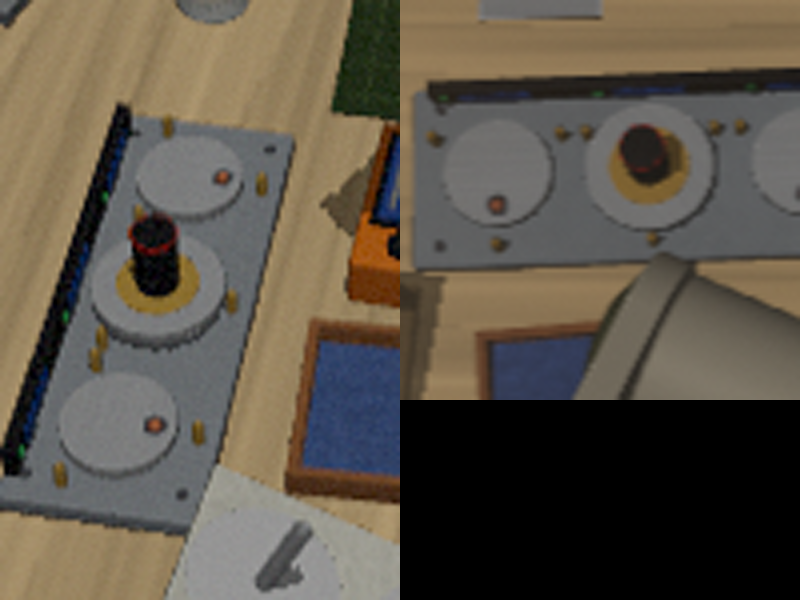

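The master sits flat among the pins of nest 2. Now the record button.

```bash
python3 -m crank '[0,0.3,-2.3,0,0, 0,0,0,2.5,0, 0,0,0,2.5,0, 0,0,0,2.5,0, 0,0,0,2,0, 0,0,0,0,0, 0,0,0,0,0, 0,0,0,0,0]'
python3 -m crank '[0,0,0,0.6,0, 0,0,0,0.6,0, 0,0,0,0.4,0, 0,0,0,0.2,0, 0,0,0,0,0, 0,0,0,0,0, 0,0,0,0,0, 0,0,0,0,0]'
```

```text
time_s: 10.35
position: [0.4293, -0.078, 0.0783]
tool_rot: [[-1.0, 0.001, 0.001], [0.001, 1.0, -0.001], [-0.001, -0.001, -1.0]]
ft_force: [1.0, -0.6, 0.2]
grip_width: 0.0002
gripper_force: 0.0
time_s: 11.02
position: [0.4292, -0.078, 0.06]
tool_rot: [[-1.0, 0.001, 0.002], [0.001, 1.0, -0.001], [-0.002, -0.001, -1.0]]
ft_force: [1.2, 0.9, 9.4]
grip_width: 0.0
gripper_force: 4.5
```

```bash
python3 -m crank '[0,0,0,-1,0, 0,0,0,-2.5,0, 0,0,0,-2.5,0, 0,0,0,-2.5,0, 0,0,0,-2.5,0, 5.5,-2.2,1.0,0,0, 5.5,-3.1,1.62,0,0, 5.5,-3.1,1.62,0,0]'
python3 - <<'E'
from h import *
cv2.imwrite('pics/d.png',cv2.resize(shot('side')['color'][190:260,260:340,::-1],None,fx=5,fy=5))
E
python3 -m crank '[5.5,-3.1,1.62,0,0, 5.5,-3.1,1.62,0,0, 5.5,-3.1,1.62,0,0, 5.5,-3.04,1.6,0,0, 5.5,0,0,0,0, 5.5,0,0,0,0, 5.5,0,0,0,0, 5.5,0,0,0,0]'
```

```text
time_s: 11.68
position: [0.5134, -0.035, 0.1699]
tool_rot: [[-1.0, 0.002, 0.001], [0.002, 1.0, -0.0], [-0.001, -0.0, -1.0]]
ft_force: [-0.6, -1.2, 0.6]
grip_width: 0.0357
gripper_force: 0.0
time_s: 12.4
position: [0.6353, 0.0286, 0.1694]
tool_rot: [[-1.0, 0.001, -0.001], [0.001, 1.0, -0.0], [0.001, -0.0, -1.0]]
ft_force: [0.7, -0.5, -0.4]
grip_width: 0.0548
gripper_force: 0.0
```

View pics/d.png

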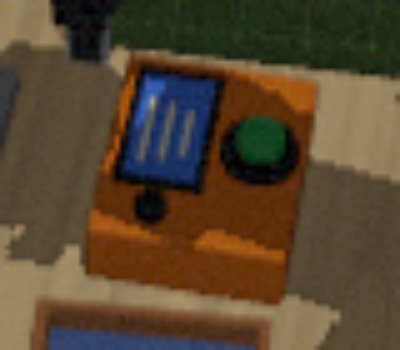

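The console shows no separate indicator, but the button bottomed out at 9 N. Now I'll return the master to its tray.

```bash
python3 -m crank '[5.5,-0.1,0,2.6,0, 5.5,0,0,2.6,0, 5.5,0,0,2.6,0, 5.5,0,0,2,0, 5.5,0,0,0.8,0, 5.5,0,0,0,0, 2,0,0,0,0, 2,0,0,0,0]' 80
python3 -m crank '[2,0,0,0,0, 2,0,0,0,0, 2,0,0,0,0, 2,0,0,-1.5,0, 2,0,0,-2.5,0, 2,0,0,-2.5,0, 2,0,0,-2.5,0, 2,0,0,-1.6,0]'
python3 -m crank '[2,2.2,0.6,0,0, 2,3.1,0.8,0,0, 2,3.1,0.8,0,0, 2,3.1,0.83,0,0, 2,3.1,0.83,0,0, 2,3.1,0.83,0,0, 2,0,0,0,0, 2,0,0,0,0]'
```

```text
time_s: 13.07
position: [0.6378, 0.0288, 0.0651]
tool_rot: [[-1.0, 0.001, 0.003], [0.001, 1.0, -0.0], [-0.003, -0.0, -1.0]]
ft_force: [-0.2, 0.4, -0.1]
grip_width: 0.0319
gripper_force: 0.0
time_s: 13.73
position: [0.6374, 0.029, 0.1722]
tool_rot: [[-1.0, 0.001, 0.003], [0.001, 1.0, -0.0], [-0.003, -0.0, -1.0]]
ft_force: [-0.2, 1.0, -5.0]
grip_width: 0.0276
gripper_force: 79.4
time_s: 14.4
position: [0.459, 0.0765, 0.17]
tool_rot: [[-1.0, 0.0, 0.001], [0.0, 1.0, -0.0], [-0.001, -0.0, -1.0]]
ft_force: [1.5, -0.1, -3.1]
grip_width: 0.028
gripper_force: 79.4
```

```bash
python3 -m crank '[2,0,0,2.5,0, 2,0,0,2.5,0, 2,0,0,2.5,0, 2,0,0,2,0, 2,0,0,1.5,0, 2,0,0,1,0, 2,0,0,0,0, 2,0,0,0,0]'
```

```text
time_s: 15.07
position: [0.461, 0.0758, 0.0493]
tool_rot: [[-1.0, 0.001, 0.0], [0.001, 1.0, -0.0], [-0.0, -0.0, -1.0]]
ft_force: [-0.6, -0.8, -3.9]
grip_width: 0.0279
gripper_force: 79.5
```

```bash
python3 -m crank '[2,0,0,0.4,0, 2,0,0,0.35,0, 2,0,0,0,0, 2,0,0,0,0, 5.5,0,0,0,0, 5.5,0,0,0,0, 5.5,0,0,0,0, 5.5,0,0,0,0]'
python3 -m crank '[5.5,0,0,-2,0, 5.5,0,0,-3,0, 5.5,0,0,-3,0, 5.5,0,0,-3,0, 5.5,0,0,-3,0, 5.5,0,0,-2,0, 5.5,0,0,0,0, 5.5,0,0,0,0]'
python3 - <<'E'
from h import *
P=shot('top');Q=shot('side')
for n in('rotor_grey','rotor_orange','master'):print(n,[[(round(d['score'],2),np.round(px(d))) for d in spotter.look_for(p,n)[:3]] for p in(P,Q)])
A=cv2.resize(P['color'][195:295,335:485],(600,400),interpolation=cv2.INTER_CUBIC)
B=cv2.resize(Q['color'][110:310,260:360],(200,400),interpolation=cv2.INTER_CUBIC)
cv2.imwrite('pics/e.png',np.hstack([A,B])[:,:,::-1])
E
```

```text
time_s: 15.73
position: [0.4602, 0.0761, 0.042]
tool_rot: [[-1.0, 0.001, 0.0], [0.001, 1.0, -0.0], [-0.0, -0.0, -1.0]]
ft_force: [0.3, 0.2, 0.0]
grip_width: 0.0547
gripper_force: 0.0
time_s: 16.4
position: [0.4603, 0.0761, 0.2024]
tool_rot: [[-1.0, 0.001, 0.002], [0.001, 1.0, -0.0], [-0.002, -0.0, -1.0]]
ft_force: [0.3, -0.0, -1.3]
grip_width: 0.0548
gripper_force: 0.0
rotor_grey [[(0.72, array([377., 258.])), (0.42, array([133., 240.]))], [(0.78, array([326., 177.])), (0.18, array([240., 154.]))]]
rotor_orange [[(0.84, array([460., 259.])), (0.57, array([399., 226.]))], []]
master [[(0.82, array([240., 250.]))], [(0.74, array([292., 272.]))]]
```

View pics/e.png

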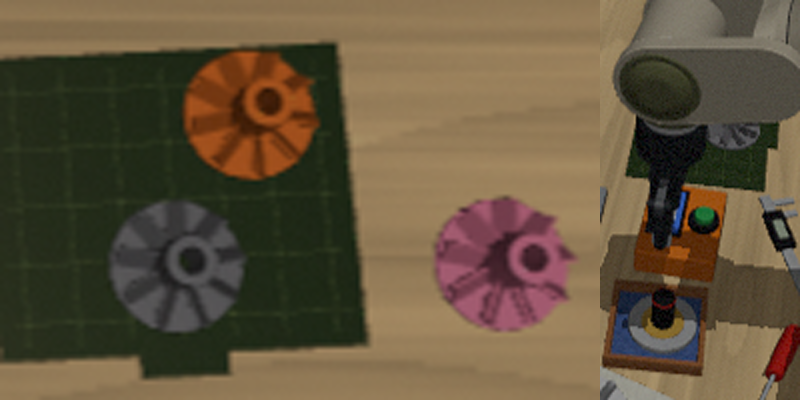

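Grey and orange are where they were, and the master stands upright in its tray. Next is the grey rotor.

```bash
python3 -m crank '[5.5,0.2,-2.5,0,0, 5.5,0.4,-3.6,0,0, 5.5,0.4,-3.6,0,0, 5.5,0.4,-3.6,0,0, 5.5,0.4,-3.6,0,0, 5.5,0.4,-3.6,0,0, 5.5,0.4,-3.6,0,0, 5.5,0.4,-3.6,0,0]' 40
python3 -m crank '[5.5,0.4,-3.6,0,0, 5.5,0.4,-3.6,0,0, 5.5,0.38,-3.6,0,0, 5.5,0,-0.87,0,0, 5.5,0,0,3,0, 5.5,0,0,3,0, 5.5,0,0,2,0, 5.5,0,0,0,0]'
python3 - <<'E'
from h import *
Q=shot('side');P=shot('top')
B=cv2.resize(Q['color'][110:220,260:380],(480,440),interpolation=cv2.INTER_CUBIC)
cv2.imwrite('pics/f.png',B[:,:,::-1])
E
```

```text
time_s: 17.47
position: [0.4293, -0.2026, 0.2017]
tool_rot: [[-1.0, 0.001, -0.0], [0.001, 1.0, 0.0], [0.0, 0.0, -1.0]]
ft_force: [0.6, 0.3, 0.3]
grip_width: 0.0546
gripper_force: 0.0
time_s: 18.13
position: [0.4167, -0.3158, 0.118]
tool_rot: [[-1.0, 0.001, -0.005], [0.001, 1.0, 0.006], [0.005, 0.006, -1.0]]
ft_force: [-0.1, -0.1, -0.2]
grip_width: 0.0554
gripper_force: 0.0
```

View pics/f.png

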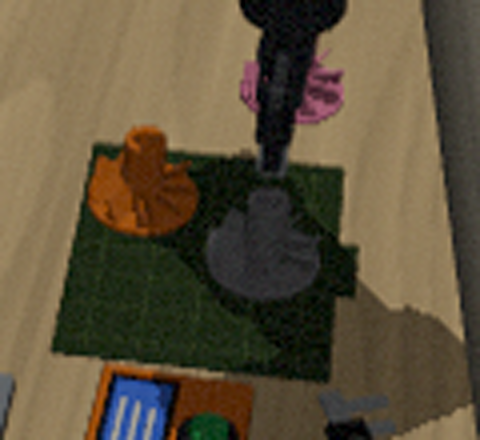

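The fingers are above the grey hub. Now grip and lift.

```bash
python3 -m crank '[5.5,-0.2,-0.1,2.5,0, 5.5,0,0,2.5,0, 5.5,0,0,1.8,0, 5.5,0,0,1,0, 5.5,0,0,0,0, 2,0,0,0,0, 2,0,0,0,0, 2,0,0,0,0]' 40
python3 -m crank '[2,0,0,0,0, 2,0,0,0,0, 2,0,0,0,0, 2,0,0,-1.5,0, 2,0,0,-3,0, 2,0,0,-3,0, 2,0,0,-2.5,0, 2,0,0,0,0]'
```

```text
time_s: 18.9
position: [0.4207, -0.3193, 0.0456]
tool_rot: [[-1.0, 0.001, 0.002], [0.001, 1.0, -0.003], [-0.002, -0.003, -1.0]]
ft_force: [-0.2, 0.0, 6.1]
grip_width: 0.0316
gripper_force: 40.4
time_s: 19.57
position: [0.4215, -0.3202, 0.1494]
tool_rot: [[-1.0, 0.001, 0.007], [0.001, 1.0, -0.008], [-0.007, -0.008, -1.0]]
ft_force: [0.4, -0.3, -0.8]
grip_width: 0.0316
gripper_force: 40.4
```

```bash
python3 -m crank '[2,-1.5,1.6,0,0, 2,-2.46,2.66,0,0, 2,-2.46,2.66,0,0, 2,-2.46,2.66,0,0, 2,-2.46,2.66,0,0, 2,-2.46,2.66,0,0, 2,-2.46,2.66,0,0, 2,-2.46,2.66,0,0]'
python3 -m crank '[2,-2.46,2.66,0,0, 2,-0.98,1.05,0,0, 2,0,0,0,0, 2,0,0,2,0, 2,0,0,2,0, 2,0,0,0,0, 2,0,0,0,0, 2,0,0,0,0]'
python3 - <<'E'
from h import *
Q=shot('side')
B=cv2.resize(Q['color'][150:280,190:310],(480,520),interpolation=cv2.INTER_CUBIC)
cv2.imwrite('pics/g.png',B[:,:,::-1])
E
```

```text
time_s: 20.23
position: [0.6082, -0.1149, 0.1437]
tool_rot: [[-1.0, 0.001, -0.0], [0.001, 1.0, -0.0], [0.0, -0.0, -1.0]]
ft_force: [0.0, -1.0, -0.9]
grip_width: 0.0317
gripper_force: 40.3
time_s: 20.9
position: [0.642, -0.0801, 0.105]
tool_rot: [[-1.0, 0.001, 0.001], [0.001, 1.0, -0.001], [-0.001, -0.001, -1.0]]
ft_force: [0.6, -0.2, -1.8]
grip_width: 0.0317
gripper_force: 40.3
```

View pics/g.png

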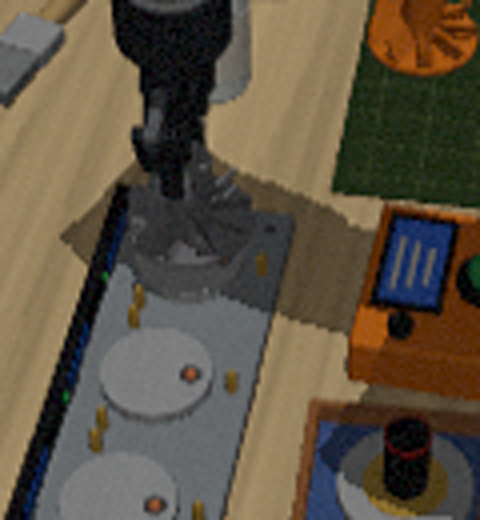

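The rotor hangs centred over nest 3, just above the pins.

```bash
python3 -m crank '[2,0,0,0.8,0, 2,0,0,0.8,0, 2,0,0,0.6,0, 2,0,0,0.4,0, 2,0,0,0.4,0, 2,0,0,0,0, 2,0,0,0,0, 2,0,0,0,0]'
```

```text
time_s: 21.62
position: [0.6419, -0.0794, 0.074]
tool_rot: [[-1.0, 0.001, 0.0], [0.001, 1.0, -0.0], [-0.0, -0.0, -1.0]]
ft_force: [-0.5, 0.4, -1.2]
grip_width: 0.0316
gripper_force: 40.3
```

```bash
python3 -m crank '[2,0,0,0.2,0, 2,0,0,0.2,0, 2,0,0,0,0, 2,0,0,0,0, 5.5,0,0,0,0, 5.5,0,0,0,0, 5.5,0,0,0,0, 5.5,0,0,0,0]'
python3 -m crank '[5.5,0,0,-2,0, 5.5,0,0,-3,0, 5.5,0,0,-3,0, 5.5,0,0,-2.5,0, 5.5,2.5,0,0,0, 5.5,3.5,0,0,0, 5.5,3.5,0,0,0, 5.5,3.5,0,0,0]'
python3 - <<'E'
from h import *
Q=shot('side','s7.png');P=shot('top','t7.png')
B=cv2.resize(Q['color'][170:270,200:300],(400,400),interpolation=cv2.INTER_CUBIC)
C=cv2.resize(P['color'][140:240,200:300],(400,400),interpolation=cv2.INTER_CUBIC)
cv2.imwrite('pics/i.png',np.hstack([B,C])[:,:,::-1])
print([[(round(d['score'],2),np.round(px(d))) for d in spotter.look_for(p,'rotor_orange')[:3]] for p in(P,Q)])
E
```

```text
time_s: 22.28
position: [0.6418, -0.0795, 0.0696]
tool_rot: [[-1.0, 0.001, -0.0], [0.001, 1.0, 0.0], [0.0, 0.0, -1.0]]
ft_force: [-0.3, -0.2, -0.0]
grip_width: 0.055
gripper_force: 0.0
time_s: 22.95
position: [0.5102, -0.0791, 0.1745]
tool_rot: [[-1.0, 0.001, -0.0], [0.001, 1.0, 0.0], [0.0, 0.0, -1.0]]
ft_force: [-0.9, -0.5, -0.4]
grip_width: 0.0554
gripper_force: 0.0
[[(0.82, array([461., 258.])), (0.58, array([397., 225.])), (0.46, array([144., 241.]))], [(0.79, array([336., 131.])), (0.54, array([273., 353.])), (0.49, array([300., 157.]))]]
```

View pics/i.png

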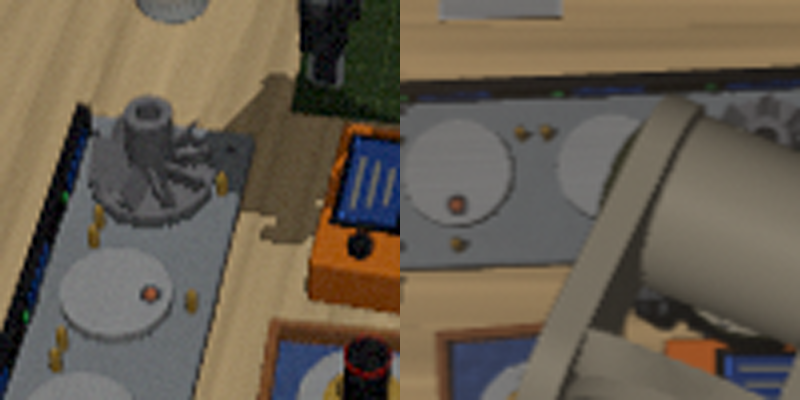

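The grey rotor sits flat in nest 3, inside its pins. Orange hasn't moved, so I'll fetch it.

```bash
python3 -m crank '[5.5,0,-2.3,0,0, 5.5,-0.16,-3.4,0,0, 5.5,-0.16,-3.4,0,0, 5.5,-0.16,-3.4,0,0, 5.5,-0.16,-3.4,0,0, 5.5,-0.16,-3.4,0,0, 5.5,-0.16,-3.4,0,0, 5.5,-0.16,-3.4,0,0]' 40
python3 -m crank '[5.5,0,-3.2,0,0, 5.5,0,0,0,0, 5.5,0,0,3,0, 5.5,0,0,3,0, 5.5,0,0,0,0, 5.5,0,0,0,0, 5.5,0,0,0,0, 5.5,0,0,0,0]'
python3 - <<'E'
from h import *
Q=shot('side');print([(round(d['score'],2),np.round(px(d))) for d in spotter.look_for(Q,'rotor_orange')[:3]],proj(Q,[.5211,-.372,.067]),env.observe()['position'])
E
```

```text
time_s: 23.82
position: [0.5238, -0.3427, 0.1745]
tool_rot: [[-1.0, 0.001, 0.001], [0.001, 1.0, -0.001], [-0.001, -0.001, -1.0]]
ft_force: [1.1, 0.7, 0.2]
grip_width: 0.0552
gripper_force: 0.0
time_s: 24.48
position: [0.5238, -0.373, 0.1169]
tool_rot: [[-1.0, 0.0, 0.003], [0.0, 1.0, -0.003], [-0.003, -0.003, -1.0]]
ft_force: [-0.5, 0.4, 0.6]
grip_width: 0.0548
gripper_force: 0.0
[(0.94, array([331., 127.])), (0.93, array([295., 154.])), (0.7, array([292., 270.]))] [296.3255 144.2136] [ 0.5235 -0.3727  0.1165]
```

```bash
python3 -m crank '[5.5,0.2,0,2.5,0, 5.5,0,0,2.5,0, 5.5,0,0,1.6,0, 5.5,0,0,0.7,0, 5.5,0,0,0,0, 2,0,0,0,0, 2,0,0,0,0, 2,0,0,0,0]' 40
python3 -m crank '[2,0,0,0,0, 2,0,0,0,0, 2,0,0,0,0, 2,0,0,-1.5,0, 2,0,0,-3,0, 2,0,0,-3,0, 2,0,0,-2.5,0, 2,0,0,0,0]'
```

```text
time_s: 25.25
position: [0.5215, -0.3731, 0.0437]
tool_rot: [[-1.0, 0.001, 0.002], [0.001, 1.0, -0.003], [-0.002, -0.003, -1.0]]
ft_force: [-0.1, -0.5, 5.3]
grip_width: 0.0324
gripper_force: 40.1
time_s: 25.92
position: [0.5223, -0.3737, 0.148]
tool_rot: [[-1.0, 0.001, 0.007], [0.001, 1.0, -0.007], [-0.007, -0.007, -1.0]]
ft_force: [0.5, -0.9, -0.9]
grip_width: 0.0325
gripper_force: 40.1
```

```bash
python3 -m crank '[2,0,0,-3,0, 2,0,2.3,0,0, 2,0,3.4,0,0, 2,0,3.4,0,0, 2,0,3.5,0,0, 2,0,3.5,0,0, 2,0,3.5,0,0, 2,0,3.5,0,0]'
python3 -m crank '[2,-1.92,2.84,0,0, 2,-1.92,2.84,0,0, 2,-1.92,2.84,0,0, 2,-1.92,2.84,0,0, 2,-1.92,2.84,0,0, 2,-1.9,2.84,0,0, 2,0,0,0,0, 2,0,0,0,0]'
python3 -m crank '[2,0,0,0,0, 2,0,0,2,0, 2,0,0,2,0, 2,0,0,2,0, 2,0,0,1,0, 2,0,0,0,0, 2,0,0,0,0, 2,0,0,0,0]'
```

```text
time_s: 26.58
position: [0.5205, -0.1396, 0.1717]
tool_rot: [[-1.0, 0.001, -0.0], [0.001, 1.0, 0.0], [0.0, 0.0, -1.0]]
ft_force: [0.8, -0.4, -0.5]
grip_width: 0.0326
gripper_force: 40.2
time_s: 27.25
position: [0.6362, 0.0305, 0.1711]
tool_rot: [[-1.0, -0.002, -0.001], [-0.002, 1.0, 0.0], [0.001, 0.0, -1.0]]
ft_force: [-0.1, -0.5, -0.2]
grip_width: 0.0327
gripper_force: 40.2
time_s: 27.92
position: [0.6366, 0.0285, 0.1032]
tool_rot: [[-1.0, 0.001, 0.002], [0.001, 1.0, -0.0], [-0.002, -0.0, -1.0]]
ft_force: [0.5, -0.8, -0.4]
grip_width: 0.0321
gripper_force: 40.2
```

```bash
python3 -m crank '[2,0,0,0.8,0, 2,0,0,0.8,0, 2,0,0,0.6,0, 2,0,0,0.4,0, 2,0,0,0.4,0, 2,0,0,0.2,0, 2,0,0,0,0, 2,0,0,0,0]'
```

```text
time_s: 28.58
position: [0.6359, 0.0291, 0.0707]
tool_rot: [[-1.0, 0.001, -0.0], [0.001, 1.0, -0.0], [0.0, -0.0, -1.0]]
ft_force: [-3.7, 0.5, 7.1]
grip_width: 0.0324
gripper_force: 40.9
```

```bash
python3 -m crank '[5.5,0,0,0,0, 5.5,0,0,0,0, 5.5,0,0,0,0, 5.5,0,0,0,0, 5.5,0,0,-2,0, 5.5,0,0,-3,0, 5.5,0,0,-3,0, 5.5,0,0,-2.5,0]'
python3 -m crank '[3,2.2,-0.9,0,0, 0,3.1,-1.6,0,0, 0,3.1,-1.6,0,0, 0,3.1,-1.6,0,0, 0,3.1,-1.6,0,0, 0,3.1,-1.7,0,0, 0,3.0,-1.7,0,0, 0,0,0,0,0]'
python3 - <<'E'
from h import *
Q=shot('side','s8.png');P=shot('top','t8.png')
B=cv2.resize(Q['color'][170:270,200:300],(400,400),interpolation=cv2.INTER_CUBIC)
C=cv2.resize(P['color'][140:240,200:300],(400,400),interpolation=cv2.INTER_CUBIC)
cv2.imwrite('pics/j.png',np.hstack([B,C])[:,:,::-1]);print(env.observe()['position'])
E
```

```text
time_s: 29.25
position: [0.6363, 0.0289, 0.1768]
tool_rot: [[-1.0, 0.001, 0.001], [0.001, 1.0, -0.0], [-0.001, -0.0, -1.0]]
ft_force: [-0.7, 0.1, 0.3]
grip_width: 0.0548
gripper_force: 0.0
time_s: 29.92
position: [0.4251, -0.0791, 0.1748]
tool_rot: [[-1.0, 0.003, -0.002], [0.003, 1.0, -0.0], [0.002, -0.0, -1.0]]
ft_force: [1.2, 0.3, 0.9]
grip_width: 0.0001
gripper_force: 0.0
[ 0.4288 -0.0784  0.1752]
```

View pics/j.png

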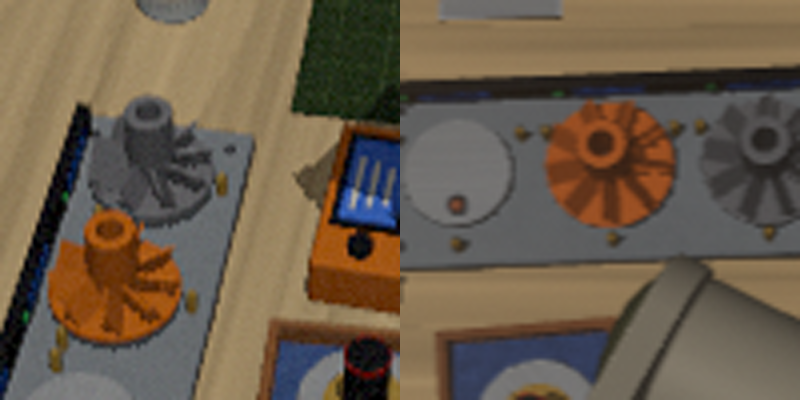

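Both rotors sit flat between their pins. Press record again.

```bash
python3 -m crank '[0,0,0,2.5,0, 0,0,0,2.5,0, 0,0,0,2.5,0, 0,0,0,2,0, 0,0,0,0,0, 0,0,0,0,0, 0,0,0,0,0, 0,0,0,0,0]'
python3 -m crank '[0,0,0,0.7,0, 0,0,0,0.6,0, 0,0,0,0.5,0, 0,0,0,0.2,0, 0,0,0,0.1,0, 0,0,0,0,0, 0,0,0,0,0, 0,0,0,0,0]'
python3 - <<'E'
from h import *
Q=shot('side')
P=shot('top')
for n,t in(('or',(249.6,175.4)),('gr',(291.4,174.9))): print(n,at_z(P,*t,.094))
for n,s in(('or',(200+111/4,170+230/4)),('gr',(200+149/4,170+110/4))): print(n,at_z(Q,*s,.094))
E
```

```text
time_s: 30.68
position: [0.43, -0.078, 0.081]
tool_rot: [[-1.0, 0.0, 0.002], [0.0, 1.0, -0.001], [-0.002, -0.001, -1.0]]
ft_force: [-0.7, -0.1, -0.1]
grip_width: -0.0002
gripper_force: 0.0
time_s: 31.35
position: [0.4294, -0.078, 0.0598]
tool_rot: [[-1.0, 0.001, 0.001], [0.001, 1.0, -0.001], [-0.001, -0.001, -1.0]]
ft_force: [-3.1, 2.1, 17.8]
grip_width: -0.0001
gripper_force: 8.8
or [0.6367 0.0305 0.094 ]
gr [ 0.638  -0.0804  0.094 ]
or [0.634 0.032 0.094]
gr [ 0.637  -0.0788  0.094 ]
```

```bash
python3 -m crank '[0,0,0,-1,0, 0,0,0,-2.5,0, 0,0,0,-2.5,0, 0,0,0,-2.5,0, 0,0,0,-3,0, 5.5,-2.2,1.1,0,0, 5.5,-3.1,1.6,0,0, 5.5,-3.1,1.6,0,0]' 40
python3 -m crank '[5.5,-3.1,1.6,0,0, 5.5,-3.1,1.6,0,0, 5.5,-3.1,1.6,0,0, 5.5,-3.0,1.6,0,0, 5.5,0,0,0,0, 5.5,0,0,2.5,0, 5.5,0,0,2.5,0, 5.5,0,0,0,0]'
```

```text
time_s: 32.12
position: [0.5139, -0.0345, 0.1743]
tool_rot: [[-1.0, 0.002, 0.001], [0.002, 1.0, -0.0], [-0.001, -0.0, -1.0]]
ft_force: [0.4, -1.4, 0.1]
grip_width: 0.0355
gripper_force: 0.0
time_s: 32.78
position: [0.6336, 0.0292, 0.1185]
tool_rot: [[-1.0, 0.001, -0.01], [0.001, 1.0, 0.001], [0.01, 0.001, -1.0]]
ft_force: [-0.8, -0.6, -0.9]
grip_width: 0.0553
gripper_force: 0.0
```

Run:
```python
from h import *
P=shot('top');Q=shot('side');print(env.observe()['position'],[[(round(d['score'],2),np.round(px(d))) for d in spotter.look_for(p,'rotor_orange')[:3]] for p in(P,Q)])
```

```text
[0.6357 0.0288 0.1235] [[(0.92, array([463., 258.])), (0.57, array([265., 187.])), (0.46, array([293., 255.]))], [(0.67, array([229., 240.]))]]
```

```bash
python3 -m crank '[5.5,-0.1,0,1.8,0, 5.5,0,0,1.8,0, 5.5,0,0,1.6,0, 5.5,0,0,0,0, 5.5,0,0,0,0, 2,0,0,0,0, 2,0,0,0,0, 2,0,0,0,0]' 40
python3 -m crank '[2,0,0,0,0, 2,0,0,0,0, 2,0,0,-1.5,0, 2,0,0,-3,0, 2,0,0,-3,0, 2,0,0,-3.5,0, 2,0,0,-3.5,0, 2,0,0,-0.5,0.058]'
```

```text
time_s: 33.65
position: [0.638, 0.0289, 0.0739]
tool_rot: [[-1.0, 0.001, 0.004], [0.001, 1.0, -0.001], [-0.004, -0.001, -1.0]]
ft_force: [-1.2, 1.5, 7.1]
grip_width: 0.0324
gripper_force: 39.6
time_s: 34.32
position: [0.6387, 0.0289, 0.2294]
tool_rot: [[-0.998, 0.058, 0.011], [0.058, 0.998, -0.002], [-0.012, -0.001, -1.0]]
ft_force: [1.3, 0.9, 0.2]
grip_width: 0.0325
gripper_force: 40.0
```

```bash
cat >> m.py <<'E'
from scipy.optimize import least_squares
ks=['p1','p2','p3','p4'];ij={'p1':(.5,.5),'p2':(.5,-.5),'p3':(-.5,.5),'p4':(-.5,-.5)}
def pts(q):
    x,y,w,z=q;c,s=np.cos(w),np.sin(w);R=np.array([[c,-s,0],[s,c,0],[0,0,1]])@np.array([[np.cos(a),0,-np.sin(a)],[0,1,0],[np.sin(a),0,np.cos(a)]])
    return {k+e:np.array([x,y,z])+R@[ij[k][0]*.11,ij[k][1]*.11,h] for k in ks for e,h in(('f',0),('t',.073))}
def res(q,w=(1,1)):
    d=pts(q);r=[]
    for k in d:
        r+=list(w[0]*(proj(P,d[k])-L[k][0]))+list(w[1]*(proj(Q,d[k])-S(L[k][1])))
    return np.array(r+[(q[3]-.0507)/.0015])
for w in((1,1),(1,0),(0,1)):
    f=least_squares(res,[.46,.315,-.05,.051],args=(w,));print(f.x,np.sqrt(np.mean(f.fun**2)),{k:v for k,v in pts(f.x).items() if 't' in k})
E
python3 m.py | tail -12
```

```text
grpl top [ 0.4181 -0.3184] side [ 0.4175 -0.3206] tri [ 0.4177 -0.3179  0.0115] 0.0006
p1f top [0.5185 0.3655] side [0.5173 0.3681] tri [0.5184 0.3666 0.0667] 0.0012
p2f top [0.512  0.2568] side [0.5085 0.253 ] tri [0.5096 0.2554 0.074 ] 0.0034
p3f top [0.4138 0.3737] side [0.4115 0.371 ] tri [0.4125 0.3724 0.0352] 0.0023
p4f top [0.4076 0.2619] side [0.4042 0.2621] tri [0.4059 0.262  0.0319] 0.0033
p1t top [0.4942 0.3672] side [0.4942 0.37  ] tri [0.4946 0.3685 0.1369] 0.0
p2t top [0.4868 0.2562] side [0.4852 0.2625] tri [0.4869 0.2583 0.1333] 0.0016
p3t top [0.3909 0.3713] side [0.3903 0.374 ] tri [0.3907 0.3726 0.0993] 0.0006
p4t top [0.3851 0.2625] side [0.3822 0.2688] tri [0.3838 0.2647 0.0954] 0.003
[ 0.4627  0.3143 -0.063   0.0501] 0.7259140176231277 {'p1t': array([0.4928, 0.3675, 0.1375]), 'p2t': array([0.4858, 0.2578, 0.1375]), 'p3t': array([0.3896, 0.3741, 0.0998]), 'p4t': array([0.3827, 0.2643, 0.0998])}
[ 0.4637  0.314  -0.0571  0.0507] 0.24540145931144078 {'p1t': array([0.4935, 0.3674, 0.1381]), 'p2t': array([0.4872, 0.2576, 0.1381]), 'p3t': array([0.3903, 0.3733, 0.1004]), 'p4t': array([0.384 , 0.2635, 0.1004])}
[ 0.4619  0.3148 -0.0677  0.0506] 0.6104687427888941 {'p1t': array([0.4922, 0.3679, 0.1381]), 'p2t': array([0.4847, 0.2581, 0.1381]), 'p3t': array([0.3891, 0.3749, 0.1004]), 'p4t': array([0.3816, 0.2651, 0.1004])}
```

```bash
python3 -m crank '[2,0.8,1.6,0,0, 2,1.53,3.12,0,0, 2,1.53,3.12,0,0, 2,1.53,3.12,0,0, 2,1.53,3.12,0,0, 2,1.53,3.12,0,0, 2,1.53,3.12,0,0, 2,1.53,3.12,0,0]'
python3 -m crank '[2,1.53,3.12,0,0, 2,1.53,3.12,0,0, 2,1.5,3.1,0,0, 2,0.08,0.1,0,0, 2,0,0,0,0, 2,0,0,0,0, 2,0,0,0,0, 2,0,0,0,0]'
python3 - <<'E'
from h import *
s=env.observe();print(s['position'],s['tool_rot'])
P=shot('top','t9.png');Q=shot('side','s9.png')
print([[(round(d['score'],2),np.round(px(d))) for d in spotter.look_for(p,'rotor_grey')[:3]] for p in(P,Q)])
E
```

```text
time_s: 35.08
position: [0.5339, 0.2715, 0.2202]
tool_rot: [[-0.998, 0.057, -0.003], [0.057, 0.998, -0.001], [0.003, -0.001, -1.0]]
ft_force: [-0.1, 1.4, -0.9]
grip_width: 0.0323
gripper_force: 39.9
time_s: 35.75
position: [0.4956, 0.3657, 0.2215]
tool_rot: [[-0.998, 0.06, -0.001], [0.06, 0.998, -0.0], [0.001, -0.0, -1.0]]
ft_force: [-0.0, 0.1, -1.5]
grip_width: 0.0323
gripper_force: 40.0
[0.4956 0.3657 0.2215] [[-0.9982  0.06   -0.0007]
 [ 0.06    0.9982 -0.0005]
 [ 0.0006 -0.0005 -1.    ]]
[[(0.94, array([291., 180.]))], []]
```

```bash
python3 -m crank '[2,-0.1,0.08,1.2,0, 2,0,0,1.2,0, 2,0,0,0.8,0, 2,0,0,0,0, 2,0,0,0,0, 2,0,0,0,0, 2,0,0,0,0, 2,0,0,0,0]'
python3 - <<'E'
from h import *
P=shot('top');Q=shot('side')
B=cv2.resize(Q['color'][270:390,210:310],(500,600),interpolation=cv2.INTER_CUBIC)
C=cv2.resize(P['color'][180:280,100:200],(300,300),interpolation=cv2.INTER_CUBIC)
cv2.imwrite('pics/k.png',np.hstack([B,np.vstack([C,C*0])])[:,:,::-1])
s=env.observe()['position'];print(s,proj(Q,[s[0],s[1],s[2]-.044]),proj(Q,[.4933,.3675,.14]))
E
```

```text
time_s: 36.62
position: [0.4964, 0.3675, 0.1905]
tool_rot: [[-0.998, 0.059, 0.001], [0.059, 0.998, 0.0], [-0.001, 0.001, -1.0]]
ft_force: [-0.8, -0.9, -0.5]
grip_width: 0.0324
gripper_force: 40.0
[0.4963 0.3675 0.1902] [248.9379 343.94  ] [250.4694 345.7078]
```

View pics/k.png

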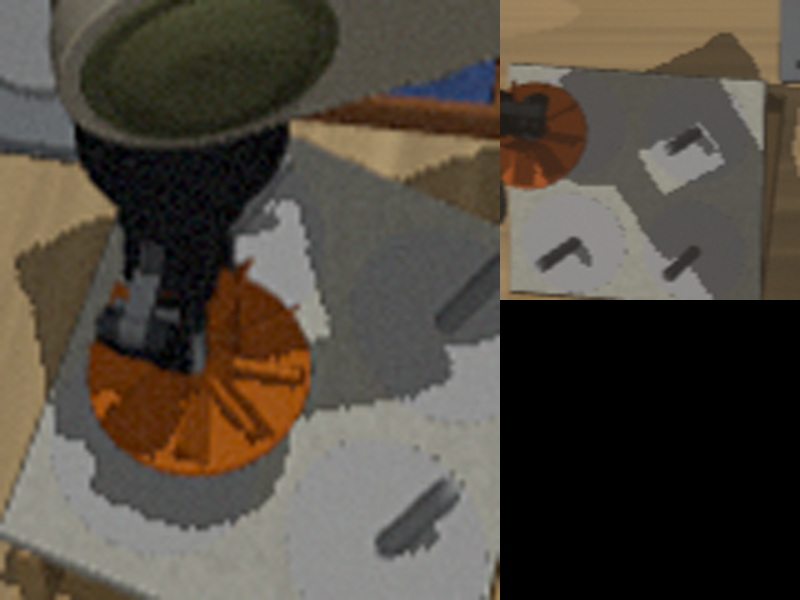

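The rotor hangs level, its plate centred about (250,345) in the side view, within a couple of mm of the post 1 tip at (250.5,345.7). I'll lower it onto the tip.

```bash
python3 -m crank '[2,0,-0.05,0.4,0, 2,0,0,0.4,0, 2,0,0,0.4,0, 2,0,0,0.3,0, 2,0,0,0,0, 2,0,0,0,0, 2,0,0,0,0, 2,0,0,0,0]' 30
```

```text
time_s: 37.38
position: [0.4963, 0.367, 0.175]
tool_rot: [[-0.998, 0.059, 0.0], [0.059, 0.998, 0.0], [-0.0, 0.0, -1.0]]
ft_force: [0.9, 0.1, -0.8]
grip_width: 0.0324
gripper_force: 40.0
```

No contact, so the tip is inside the bore. Next I'll swing the hub towards the robot to tilt the rotor about the post.

```bash
python3 -m crank '[2,0.2,0,0,0, 2,0.2,0,0.05,0, 2,0.2,0,0.05,0, 2,0.2,0,0.05,0, 2,0,0,0,0, 2,0,0,0,0, 2,0,0,0,0, 2,0,0,0,0]' 25
```

```text
time_s: 38.05
position: [0.489, 0.3677, 0.1739]
tool_rot: [[-0.998, 0.059, 0.003], [0.059, 0.998, 0.001], [-0.003, 0.001, -1.0]]
ft_force: [4.9, 0.8, -0.5]
grip_width: 0.0326
gripper_force: 37.1
```

```bash
python3 -m crank '[2,0.2,0,0.05,0, 2,0.2,0,0.05,0, 2,0.2,0,0.05,0, 2,0.2,0,0.05,0, 2,0.1,0,0,0, 2,0,0,0,0, 2,0,0,0,0, 2,0,0,0,0]' 25
python3 - <<'E'
from h import *
Q=shot('side','s10.png');c=Q['color'].astype(int);m=(c[:,:,0]>100)&(c[:,:,2]<60)&(c[:,:,0]>1.6*c[:,:,1]);m[:290]=0;m[:,:215]=0;m[:,310:]=0
n,l,st,ce=cv2.connectedComponentsWithStats(m.astype(np.uint8));i=1+np.argmax(st[1:,4]);print(st[i],ce[i])
E
```

```text
time_s: 38.72
position: [0.4792, 0.3679, 0.1713]
tool_rot: [[-0.998, 0.059, -0.0], [0.059, 0.998, -0.0], [0.0, -0.0, -1.0]]
ft_force: [3.9, 1.0, 1.0]
grip_width: 0.0318
gripper_force: 25.1
[244 348  29  22 257] [261.2529 359.4514]
```

```bash
python3 -m crank '[2,-0.15,0,0.42,0, 2,-0.17,0,0.47,0, 2,-0.17,0,0.47,0, 2,-0.17,0,0.47,0, 2,0,0,0,0, 2,0,0,0,0, 2,0,0,0,0, 2,0,0,0,0]' 25
```

```text
time_s: 39.43
position: [0.4858, 0.3674, 0.1528]
tool_rot: [[-0.998, 0.059, -0.0], [0.059, 0.998, -0.0], [0.0, -0.0, -1.0]]
ft_force: [4.1, -0.4, -1.7]
grip_width: 0.0319
gripper_force: 25.0
```

```bash
python3 -m crank '[2,-0.17,0,0.47,0, 2,-0.17,0,0.47,0, 2,-0.17,0,0.47,0, 2,-0.17,0,0.47,0, 2,-0.17,0,0.47,0, 2,0,0,0,0, 2,0,0,0,0, 2,0,0,0,0]' 25
```

```text
time_s: 40.1
position: [0.4944, 0.3669, 0.1292]
tool_rot: [[-0.998, 0.059, -0.0], [0.059, 0.998, -0.0], [0.0, -0.0, -1.0]]
ft_force: [4.4, -0.2, -1.5]
grip_width: 0.0319
gripper_force: 25.0
```

```bash
python3 -m crank '[2,-0.17,0,0.47,0, 2,-0.17,0,0.47,0, 2,-0.17,0,0.47,0, 2,-0.07,0,0.2,0, 2,0,0,0,0, 2,0,0,0,0, 2,0,0,0,0, 2,0,0,0,0]' 25
```

```text
time_s: 40.77
position: [0.4987, 0.367, 0.1131]
tool_rot: [[-0.998, 0.058, -0.003], [0.058, 0.998, -0.0], [0.003, -0.0, -1.0]]
ft_force: [-4.7, 0.6, 4.9]
grip_width: 0.0323
gripper_force: 25.8
```

```bash
python3 -m crank '[2,-0.07,0,0.2,0, 2,-0.07,0,0.2,0, 2,0,0,0,0, 2,0,0,0,0, 2,0,0,0,0, 2,0,0,0,0, 2,0,0,0,0, 2,0,0,0,0]' 25
```

```text
time_s: 41.43
position: [0.4984, 0.3672, 0.1096]
tool_rot: [[-0.998, 0.058, -0.006], [0.058, 0.998, 0.0], [0.006, -0.0, -1.0]]
ft_force: [-13.6, 0.4, 12.0]
grip_width: 0.032
gripper_force: 27.3
```

```bash
python3 -m crank '[5,0,0,0,0, 5,0,0,0,0, 5,0,0,0,0, 5,0,0,0,0, 5,0,0,-2,0, 5,0,0,-3,0, 5,0,0,-3,0, 5,0,0,-3,0]' 40
python3 -m crank '[5.5,-2,-2.3,0,-0.058, 5.5,-1.5,-3.2,0,0, 5.5,-1.5,-3.2,0,0, 5.5,-1.5,-3.2,0,0, 5.5,-1.5,-3.2,0,0, 5.5,-1.5,-3.2,0,0, 5.5,-1.5,-3.2,0,0, 5.5,0,0,0,0]'
cat > chk.py <<'E'
from m import *
import sys
k=sys.argv[1]
q=[.4637,.314,-.058,.0507]
d=pts(q);f,t=d[k+'f'],d[k+'t'];z=(t-f)/.073
for n,p in(('top',P),('side',Q)):
    c=p['color'].astype(int)
    x0,y0=proj(p,f+.03*z).astype(int)
    if sys.argv[2]=='o': m=(c[:,:,0]>1.6*c[:,:,1])&(c[:,:,2]<.45*c[:,:,0])&(c[:,:,0]>60)
    else: m=(c.max(2)-c.min(2)<12)&(c.max(2)<135)
    w=np.zeros(m.shape,np.uint8);w[y0-45:y0+45,max(0,x0-45):x0+45]=1
    nn,l,st,ce=cv2.connectedComponentsWithStats((m&(w>0)).astype(np.uint8));i=1+np.argmax(st[1:,4])
    # predicted outline of the seated rotor: plate + blades + hub
    ux=np.cross([0,1,0],z);uy=np.cross(z,ux)
    for lab,lift in(('seated',0),('10mm up',.01)):
        pr=np.array([proj(p,f+(h+lift)*z+r*(np.cos(g)*ux+np.sin(g)*uy)) for r,h in((.045,0),(.045,.006),(.017,.064)) for g in np.linspace(0,6.283,60)])
        print(n,lab,'pred box',pr.min(0),pr.max(0))
    print(n,'seen box',st[i,:2],st[i,:2]+st[i,2:4]-1,st[i,4])
cv2.imwrite('pics/last_%s.png'%k,Q['color'][:,:,::-1])
E
python3 chk.py p1 o | tail -6
python3 - <<'E'
from h import *
print(env.observe()['position'])
P=shot('top');Q=shot('side')
for n in('rotor_grey','rotor_orange'):print([[(round(d['score'],2),np.round(px(d))) for d in spotter.look_for(p,n)[:3]] for p in(P,Q)])
E
```

```text
time_s: 42.1
position: [0.5014, 0.3664, 0.2204]
tool_rot: [[-0.998, 0.059, -0.001], [0.059, 0.998, -0.0], [0.001, -0.0, -1.0]]
ft_force: [0.2, -0.5, -0.4]
grip_width: 0.0501
gripper_force: 0.0
time_s: 42.77
position: [0.6123, 0.1447, 0.2186]
tool_rot: [[-1.0, 0.007, 0.0], [0.007, 1.0, -0.002], [-0.0, -0.002, -1.0]]
ft_force: [-0.2, -0.4, -0.5]
grip_width: 0.055
gripper_force: 0.0
top seated pred box [106.9513 204.0301] [141.0756 237.5545]
top 10mm up pred box [105.2838 204.6216] [139.6991 238.423 ]
top seen box [106 206] [127 238] 370
side seated pred box [219.503  337.4733] [260.8223 379.9845]
side 10mm up pred box [220.7415 335.6999] [262.3236 378.4405]
side seen box [222 337] [263 380] 1279
[0.6103 0.1492 0.2189]
[[(0.67, array([291., 179.]))], [(0.97, array([240., 212.])), (0.35, array([242., 359.]))]]
[[(0.8, array([118., 224.])), (0.78, array([461., 259.]))], [(0.7, array([242., 359.]))]]
```

Orange matches the seated prediction in the pictures and in the final tool pose. Now grey.

```bash
python3 -m crank '[5.5,-0.4,-2.4,0,0, 5.5,-0.44,-3.4,0,0, 5.5,-0.44,-3.4,0,0, 5.5,-0.44,-3.4,0,0, 5.5,-0.44,-3.4,0,0, 5.5,-0.44,-3.4,0,0, 5.5,-0.4,-3.4,0,0, 5.5,0,0,0,0]' 40
python3 -m crank '[5.5,0,0,0,0, 5.5,0,0,2.5,0, 5.5,0,0,3.3,0, 5.5,0,0,3.3,0, 5.5,0,0,0,0, 5.5,0,0,0,0, 5.5,0,0,0,0, 5.5,0,0,0,0]'
```

```text
time_s: 43.83
position: [0.6401, -0.0827, 0.2189]
tool_rot: [[-1.0, 0.005, -0.0], [0.005, 1.0, -0.002], [0.0, -0.002, -1.0]]
ft_force: [-0.0, -0.0, 0.4]
grip_width: 0.0548
gripper_force: 0.0
time_s: 44.5
position: [0.6409, -0.0773, 0.1311]
tool_rot: [[-1.0, 0.0, 0.004], [0.0, 1.0, -0.001], [-0.004, -0.001, -1.0]]
ft_force: [0.3, 0.1, 0.7]
grip_width: 0.055
gripper_force: 0.0
```

```bash
python3 -m crank '[5.5,0,-0.15,2,0, 5.5,0,0,2,0, 5.5,0,0,1.8,0, 5.5,0,0,0,0, 5.5,0,0,0,0, 2,0,0,0,0, 2,0,0,0,0, 2,0,0,0,0]' 40
python3 -m crank '[2,0,0,0,0, 2,0,0,0,0, 2,0,0,-1.5,0, 2,0,0,-3,0, 2,0,0,-3,0, 2,0,0,-3.5,0, 2,0,0,-3.5,0, 2,0,0,-0.5,0.058]'
```

```text
time_s: 45.17
position: [0.6407, -0.0795, 0.0727]
tool_rot: [[-1.0, 0.001, 0.004], [0.001, 1.0, -0.001], [-0.004, -0.001, -1.0]]
ft_force: [0.3, 0.9, 7.1]
grip_width: 0.0319
gripper_force: 40.7
time_s: 45.83
position: [0.6414, -0.0795, 0.2282]
tool_rot: [[-0.998, 0.058, 0.011], [0.058, 0.998, -0.004], [-0.012, -0.003, -1.0]]
ft_force: [-0.2, 0.0, -0.5]
grip_width: 0.0318
gripper_force: 40.2
```

```bash
python3 -m crank '[2,0.8,1.6,0,0, 2,1.6,3.1,0,0, 2,1.6,3.1,0,0, 2,1.6,3.1,0,0, 2,1.6,3.1,0,0, 2,1.6,3.1,0,0, 2,1.6,3.1,0,0, 2,1.6,3.1,0,0]'
python3 -m crank '[2,1.6,3.1,0,0, 2,1.6,3.1,0,0, 2,1.6,3.1,0,0, 2,0.26,0.1,0,0, 2,0,0,0,0, 2,0,0,0,0, 2,0,0,0,0, 2,0,0,0,0]'
```

```text
time_s: 46.5
position: [0.5327, 0.1619, 0.2212]
tool_rot: [[-0.998, 0.059, 0.001], [0.059, 0.998, 0.0], [-0.001, 0.0, -1.0]]
ft_force: [1.1, 0.5, -1.4]
grip_width: 0.032
gripper_force: 40.1
time_s: 47.17
position: [0.4893, 0.2563, 0.2205]
tool_rot: [[-0.998, 0.06, 0.0], [0.06, 0.998, -0.0], [-0.0, -0.0, -1.0]]
ft_force: [-0.5, 0.2, -1.0]
grip_width: 0.0318
gripper_force: 40.2
```

```bash
python3 -m crank '[2,-0.07,0.06,1.2,0, 2,0,0,1.2,0, 2,0,0,0.7,0, 2,0,0,0.4,0, 2,0,0,0.3,0, 2,0,0,0,0, 2,0,0,0,0, 2,0,0,0,0]'
```

```text
time_s: 47.83
position: [0.4897, 0.2579, 0.183]
tool_rot: [[-0.998, 0.059, 0.001], [0.059, 0.998, 0.0], [-0.001, 0.0, -1.0]]
ft_force: [-0.1, 0.1, -1.8]
grip_width: 0.0317
gripper_force: 40.2
```

```bash
python3 -m crank '[2,-0.03,-0.06,0.3,0, 2,0,0,0.3,0, 2,0,0,0.25,0, 2,0,0,0,0, 2,0,0,0,0, 2,0,0,0,0, 2,0,0,0,0, 2,0,0,0,0]' 25
```

```text
time_s: 48.5
position: [0.4897, 0.2573, 0.174]
tool_rot: [[-0.998, 0.059, 0.0], [0.059, 0.998, 0.0], [-0.0, 0.0, -1.0]]
ft_force: [0.1, 0.1, -1.7]
grip_width: 0.0315
gripper_force: 40.2
```

No contact, so the tip is in the bore. Pivot as before.

```bash
python3 -m crank '[2,0.2,0,0,0, 2,0.2,0,0.05,0, 2,0.2,0,0.05,0, 2,0.2,0,0.05,0, 2,0,0,0,0, 2,0,0,0,0, 2,0,0,0,0, 2,0,0,0,0]' 25
python3 -m crank '[2,0.2,0,0.05,0, 2,0.2,0,0.05,0, 2,0.2,0,0.05,0, 2,0.2,0,0.05,0, 2,0.1,0,0,0, 2,0,0,0,0, 2,0,0,0,0, 2,0,0,0,0]' 25
```

```text
time_s: 49.17
position: [0.483, 0.2578, 0.1731]
tool_rot: [[-0.998, 0.059, 0.004], [0.059, 0.998, 0.0], [-0.004, 0.001, -1.0]]
ft_force: [5.4, -0.5, 0.2]
grip_width: 0.0318
gripper_force: 40.2
time_s: 49.83
position: [0.4744, 0.2583, 0.1712]
tool_rot: [[-0.998, 0.059, 0.005], [0.059, 0.998, 0.001], [-0.005, 0.001, -1.0]]
ft_force: [6.5, 0.4, -0.4]
grip_width: 0.0316
gripper_force: 40.0
```

```bash
python3 -m crank '[2,-0.15,0,0.42,0, 2,-0.17,0,0.47,0, 2,-0.17,0,0.47,0, 2,-0.17,0,0.47,0, 2,0,0,0,0, 2,0,0,0,0, 2,0,0,0,0, 2,0,0,0,0]' 25
```

```text
time_s: 50.5
position: [0.4806, 0.2577, 0.1518]
tool_rot: [[-0.998, 0.059, 0.003], [0.059, 0.998, 0.0], [-0.003, 0.0, -1.0]]
ft_force: [7.9, -1.1, -3.3]
grip_width: 0.0315
gripper_force: 39.9
```

```bash
python3 -m crank '[2,-0.2,0,0.47,0, 2,-0.19,0,0.47,0, 2,-0.18,0,0.47,0, 2,-0.17,0,0.47,0, 2,-0.17,0,0.47,0, 2,0,0,0,0, 2,0,0,0,0, 2,0,0,0,0]' 25
python3 -m crank '[2,-0.17,0,0.47,0, 2,-0.17,0,0.47,0, 2,-0.17,0,0.47,0, 2,-0.07,0,0.2,0, 2,0,0,0,0, 2,0,0,0,0, 2,0,0,0,0, 2,0,0,0,0]' 25
```

```text
time_s: 51.17
position: [0.4885, 0.2572, 0.1275]
tool_rot: [[-0.998, 0.059, -0.001], [0.059, 0.998, -0.0], [0.001, -0.0, -1.0]]
ft_force: [6.4, -0.5, -5.5]
grip_width: 0.0321
gripper_force: 39.8
time_s: 51.83
position: [0.4913, 0.2572, 0.1121]
tool_rot: [[-0.998, 0.058, -0.007], [0.058, 0.998, -0.001], [0.007, -0.001, -1.0]]
ft_force: [-8.7, -1.3, 9.5]
grip_width: 0.0316
gripper_force: 42.0
```

```bash
python3 -m crank '[2,-0.07,0,0.2,0, 2,-0.07,0,0.2,0, 2,0,0,0,0, 2,0,0,0,0, 2,0,0,0,0, 2,0,0,0,0, 2,0,0,0,0, 2,0,0,0,0]' 25
python3 -m crank '[5,0,0,0,0, 5,0,0,0,0, 5,0,0,0,0, 5,0,0,0,0, 5,0,0,-2,0, 5,0,0,-3,0, 5,0,0,-3,0, 5,0,0,-3,0]'
python3 -m crank '[5,0,-2.5,0,0, 5,0,-3.5,0,0, 5,0,-3.5,0,0, 5,0,-3.5,0,0, 5,0,-3.5,0,0, 5,0,-3.5,0,0, 5,0,-3.5,0,0, 5,0,-3.5,0,0]'
python3 chk.py p1 o | tail -6;python3 chk.py p2 g | tail -6
python3 - <<'E'
from h import *
P=shot('top');Q=shot('side')
for n in('rotor_grey','rotor_orange','master','glue_stick','cleaner_bottle'):print(n,[[(round(d['score'],2),np.round(px(d))) for d in spotter.look_for(p,n)[:3]] for p in(P,Q)])
E
```

```text
time_s: 52.5
position: [0.4908, 0.2573, 0.1085]
tool_rot: [[-0.998, 0.058, -0.011], [0.058, 0.998, -0.001], [0.01, -0.001, -1.0]]
ft_force: [-17.5, -1.0, 18.5]
grip_width: 0.0315
gripper_force: 44.2
time_s: 53.17
position: [0.4953, 0.2568, 0.2194]
tool_rot: [[-0.998, 0.059, -0.002], [0.059, 0.998, -0.0], [0.002, -0.0, -1.0]]
ft_force: [-0.2, 0.5, 0.1]
grip_width: 0.0499
gripper_force: 0.0
time_s: 53.83
position: [0.4792, -0.0142, 0.2183]
tool_rot: [[-0.998, 0.059, -0.001], [0.059, 0.998, 0.0], [0.001, 0.0, -1.0]]
ft_force: [0.5, 0.4, 0.4]
grip_width: 0.0497
gripper_force: 0.0
top seated pred box [106.9513 204.0301] [141.0756 237.5545]
top 10mm up pred box [105.2838 204.6216] [139.6991 238.423 ]
top seen box [106 206] [139 238] 714
side seated pred box [219.503  337.4733] [260.8223 379.9845]
side 10mm up pred box [220.7415 335.6999] [262.3236 378.4405]
side seen box [222 337] [263 380] 1280
top seated pred box [147.6993 206.4341] [181.8373 240.0488]
top 10mm up pred box [146.3711 207.0479] [180.8004 240.9411]
top seen box [147 209] [182 242] 935
side seated pred box [235.502  295.8707] [273.7977 333.9457]
side 10mm up pred box [236.7658 293.8351] [275.2866 332.1922]
side seen box [238 295] [277 334] 1193
rotor_grey [[(0.84, array([164., 225.]))], [(0.56, array([256., 314.]))]]
rotor_orange [[(0.62, array([460., 258.])), (0.58, array([126., 223.]))], [(0.59, array([244., 356.]))]]
master [[(0.67, array([237., 239.])), (0.44, array([149., 256.]))], [(0.86, array([289., 271.]))]]
glue_stick [[(0.53, array([161., 159.])), (0.17, array([263., 173.]))], [(0.72, array([180., 312.])), (0.23, array([229., 251.]))]]
cleaner_bottle [[(0.75, array([370., 164.]))], [(0.95, array([242., 152.]))]]
```

Both rotors match the seated prediction in both views. The master, bottle and glue stick are in place, and the arm is clear.

```bash
python3 -c "
from rig import env
print(env.close_job())"
```

```text
the job is handed in; nothing more can be done
None
```

I did every step in order and handed the job in at about 54 s. Master check and record came first, then the master back in its tray, then grey and orange gauged and recorded; both now look seated on posts 2 and 1, there was no blue rotor, and no verdict came back.

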